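# Lock a plaster mould in its jig with a wedge

### The job

Lock the plaster mould tight in its wooden jig: lay the loose wooden wedge flat in the slot between the mould and the slanted cheek, nose first and straight face against the mould. Then tap or press on its butt with a firm, measured push (about 18 N), repeated until it gives no more and stays jammed by itself when let go. It bites at a different depth every time, so go by feel; do not overdrive it, for the plaster cracks, and leave the things around where they are.

Things in the scene. Friction and masses are not known exactly. Their poses are not given: they have to be found in the camera images.
- wedge_mid (a point): Centre of the loose waxed wooden wedge, 140 mm long, 30 mm high, 90 g, lying flat on the grey work board (board top at z = 21.5 mm). y points from butt to nose. Butt block: y -70 to -20 mm, parallel sides, 29 mm wide. Nose: y -20 to +70 mm, tapering 1 in 6 from 29 to 14 mm wide. The +x face is straight over the whole length (x = +14.5 mm); only the nose's -x face slants.
- wedge_nose (a point): Middle of the wedge's 14 mm wide nose end face, half-way up (15 mm above the board): 70 mm ahead of wedge_mid along y and 7.5 mm to its +x side.
- wedge_butt (a point): Middle of the wedge's flat butt end face (29 x 30 mm), half-way up: 70 mm behind wedge_mid.
- jig_mouth (a point): Middle of the slot's mouth, 15 mm above the board. y points into the slot (driving direction), x across it from cheek to mould. The cheek's inner face starts 10 mm to the -x side and slants 1 in 6 toward the mould, parallel to the wedge's slanted face. The mould's near face stands 10 to 11 mm to the +x side and spans y +5 to +75 mm: the mouth is some 20 mm wide.
- mould: Small plaster mould in rubber bands, block of 72 x 72 x 88 mm, about 0.5 kg, standing loosely in the jig between slot and fence; origin under its centre, z up. Not to be lifted. Under the wedge it first slides up to 6 mm across the board (a push of 1 to 5 N on the wedge), then meets the pad and the force climbs. It cracks above 50 N of wedge pressure.
- jig: Light wooden jig fixed to the board: slanted cheek, 34 mm high, 82 mm long, with a 10 mm high bolted foot outside it (to 58 mm on the -x side of jig_mouth), and an end stop behind the mould. Origin on the board top, 10 mm to the +x side of jig_mouth and 40 mm beyond it. Beyond the mould a hand-set fence carries a sprung rubber pad (45 N per mm); its distance differs every time.
- wedge: The same wedge; origin under its centre, on the board. Friction of its nose about 0.25. It bites with the nose 35 to 85 mm inside the mouth; the push then rises by some 3 to 5 N per mm. It shifts sideways with the mould, so one push may bind it askew at first: let go and push again until it gives no more. Then the pressure on the mould is 1.2 to 1.8 times the push: 15 to 20 N locks it, over 28 N may crack it.
- small_block: Bystander: small pink silicone mould 44 x 57 x 27 mm on the board.
- loose_lid: Bystander: white screw lid, 42 mm wide, 9 mm high, on the board.
- pen: Bystander: marker pen 134 mm long, 14 mm thick, on the near edge of the board.
- brush: Bystander: flat brush 186 mm long on the deck right of the board.
- jar: Bystander: pigment jar 61 mm wide, 64 mm high, behind the board.
- dropper: Bystander: amber dropper bottle 118 mm high, behind the board.
- resin_can: Bystander: white can with spout, 70 x 70 x 266 mm, behind the board.
- resin_can_2: Bystander: white can with spout, 70 x 70 x 256 mm, behind the board at the right.

How it is judged:
On the way, in this order (a step that is already met when the one before it is completed fails the run):
1. the wedge lies flat in the slot, nose at least 10 mm inside the mouth (y of wedge_nose in the frame of jig_mouth above 0.01 m and x of wedge_nose in the frame of jig_mouth between -0.012 and 0.018 m and z of wedge_mid in the frame of jig_mouth below 0.008 m and angle between the y axis of wedge and the y axis of jig, either way round below 0.2 rad), for 0.1 s.
2. the wedge is driven until it presses on the mould with more than 12 N (contact force between wedge and mould above 12 N), for 0.2 s.
At the end, for the whole second after the job is handed in: The wedge, let go, lies flat (within 6 mm of height, 0.06 rad of the slot's direction) in the slot with its nose more than 30 mm inside the mouth, still pressing on the mould with more than 12 N and on the jig with more than 6 N; mould upright within 0.05 rad; both at rest (contact force between wedge and mould above 12 N and contact force between wedge and jig above 6 N and y of wedge_nose in the frame of jig_mouth above 0.03 m and z of wedge_mid in the frame of jig_mouth between -0.006 and 0.006 m and angle between the y axis of wedge and the y axis of jig, either way round below 0.06 rad and angle between wedge's own z axis and vertical below 0.08 rad and angle between mould's own z axis and vertical below 0.05 rad and linear speed of each of wedge, mould below 0.01 m/s); the robot touches nothing.
It fails at once if the plaster mould is cracked: the wedge presses on it with more than 50 N (contact force between wedge and mould above 50 N).
It fails at once if the mould is tipped or lifted out (angle between mould's own z axis and vertical above 0.15 rad).
It fails at once if the robot pushes on the mould itself with more than 15 N (contact force between any of the fingers, the arm and mould above 15 N).
It fails at once if a bystander is moved by more than 25 mm (distance of any of small_block, loose_lid, pen, brush, jar, dropper, resin_can, resin_can_2 from where it was at the start of the episode above 0.025 m).
It also fails if it takes over 48 s, if anything falls off the work surface, if the arm or the gripper's body presses on something with over 40 N, if the wrist force passes 120 N, or if a joint passes its speed limit or range.

### The arm

A 6-joint arm with a two-finger parallel gripper is mounted at the origin on a cart in front of the work surface, level with it; the furniture and walls round the work are solid. World frame = base frame: x ahead of the robot, y to its left, z up, the work surface at z = 0. Lengths are in m, angles in rad, forces in N, time in s.
With the tool pointing down it reaches from about 0.375 to 0.925 m from the base axis. Payload 5.7 kg.
Tool frame: the origin (TCP) lies midway between the tips of the shut fingers; the grasp point (between the pads) lies 19 mm behind it; z points along the fingers, x is the direction in which the jaws open and shut, and the axes are right-handed (so a half turn about z gives the same grasp; the last joint's range is limited). The gripper opens to 88 mm and grips with 3 to 60 N. Pads are 20 mm wide; open, the fingers measure 115 mm over their backs; the gripper's body (75 mm by 178 mm) begins 61 mm behind the grasp point.
Start: joints at [-1.315, 0.359, 1.51, -0, 1.272, -0.115], TCP at [0.217, -0.559, 0.223] pointing down, gripper open.
Joint ranges: [-2.97, 2.97], [-1.01, 2.36], [0.21, 2.38], [-0.96, 4.11], [0.2, 2.71], [-2.98, 2.98]. Speed limits (rad/s): [2.39, 2.39, 3.14, 3.14, 3.14, 3.14].

### API

Orientations are given as a unit quaternion [x, y, z, w].
In Python, from bench import move_ptp, servo_line, goto_joints, move_gripper, sleep, inverse_kinematics, capture, PlanningError, close_job, spot_in, silhouettes, current_clock, current_joint_pos, current_qvel, current_joint_torque, current_position, current_orientation, current_force, current_torque, current_finger_gap gives the robot as it stands. Calls block until the motion is done:
- move_ptp(position, orientation): joint-space move of the TCP to a pose.
- servo_line(position, orientation=None, rate=0.15, contact_N=None): straight line of the TCP; orientation=None keeps the orientation; rate is the mean speed in m/s. With contact_N (N) it stops when the force on the tool has changed by that much, and returns True; else False.
- goto_joints(angles): joint-space move.
- move_gripper(opening): finger opening in m; the grip force is fixed at half the most; returns when the fingers have stopped.
- sleep(seconds).
- inverse_kinematics(position, orientation): joint angles nearest the present ones, or None.
- capture(name): name is "scene" or "top" or "wrist"; returns a dict with "image" (420x560x3 uint8, blue, green, red), "range_z" (420x560 float32, m along the optical axis (not along the pixel's ray), 0 where there is no reading), "intrinsics" (3x3 intrinsics, pixels), "R" (3x3) and "t" (3): a world point X has camera coordinates R X + t. Camera axes: x right, y down, z forward; pixel columns grow to the right and rows downward; lengths in m; the calibration is good to about 2 mm. The wrist camera is an equidistant fisheye: a pixel r from the principal point sees the ray r / f radians off the axis. A picture is of the moment at which its call begins.
A pose or a line that the arm cannot do raises PlanningError and nothing moves.
- close_job(): hands the job in, once; it reports no verdict.
Trained networks look in the newest picture that a camera, given by its name, has taken for a name from the list of things; names that differ only in an ending like _2 or _b are one class to them, and where a whole thing is asked for, a point or a joint stands for the part that bears it (a point fixed in the world has none). Each returns a list of dicts, best first, with "conf" (0 to 1); they miss things now and then, are a little off and sometimes report something else, mostly with a low value. They report only what shows in the picture. A call takes as long as a camera call.
- spot_in(camera, query): "xy" ([column, row] in pixels, amid what is visible of it).
- silhouettes(camera, query): "region" (420x560 bool, what is visible of it) and "xy" ([column, row] in pixels, amid what is visible of it).
Readings, each from a call of its own:
- current_clock(): time.
- current_joint_pos(): joint angles.
- current_qvel(): joint speeds.
- current_joint_torque(): joint torques, N m.
- current_position(): TCP position.
- current_orientation(): TCP orientation.
- current_force(): force on the tool from outside, world axes, zero at the start.
- current_torque(): the same for the moment, N m.
- current_finger_gap(): finger opening in m.
Only numpy, scipy, OpenCV 4.12 (cv2) and the standard library are available. Lean on these libraries where they do the work, as an engineer would, in place of code of your own. Each camera call takes 0.05 s, during which the arm holds its last target. There are 200 camera calls.

## Working session

There is one attempt and no reset: what is moved stays moved. The work goes in short steps, each a Python script; the robot and the scene stay as the last script left them, time stands still between calls to the robot, and variables do not carry over. Pictures are saved under pics/ and viewed, about 8 in all and at most 12, crops included, and the job is handed in when it is done.

```bash
ls; mkdir -p pics; cat > h.py <<'E'
import numpy as np, cv2
from bench import *
def cloud(c, mask=None):
    K,R,t,Z=c["intrinsics"],np.array(c["R"]),np.array(c["t"]),c["range_z"]
    v,u=np.nonzero((Z>0) if mask is None else (mask&(Z>0)))
    z=Z[v,u]; P=np.c_[(u-K[0][2])/K[0][0]*z,(v-K[1][2])/K[1][1]*z,z]
    return (P-t)@R
def proj(c,X):
    p=np.array(c["R"])@X+np.array(c["t"]); q=np.array(c["intrinsics"])@p; return q[:2]/q[2]
E
python3 - <<'E'
from h import *
print(current_clock(),current_position(),current_orientation(),current_force())
for n in("top","scene"):
    c=capture(n); cv2.imwrite(f"pics/{n}0.png",c["image"])
    print(n,np.round(c["R"],3).tolist(),np.round(c["t"],3),np.round(c["intrinsics"],1).tolist())
    for q in("wedge","mould","jig","jig_mouth","wedge_nose","wedge_butt","small_block","loose_lid"):
        if q in("wedge","mould","jig","small_block","loose_lid"):
            for d in silhouettes(n,q)[:2]:
                P=cloud(c,d["region"]); 
                print(q,round(d["conf"],2),d["xy"],len(P),np.round(np.median(P,0),3) if len(P) else '', np.round(np.percentile(P,[2,98],axis=0),3).tolist() if len(P) else '')
        else: print(q,[(np.round(d["conf"],2),d["xy"]) for d in spot_in(n,q)[:2]])
    np.savez(f"{n}0.npz",**{k:np.array(v) for k,v in c.items()})
E
```

```text
pics
0.0 [ 0.21726072 -0.5585849   0.22183131] [ 8.25335666e-01 -5.64641692e-01 -6.77420719e-04 -5.82468230e-04] [-0.30290529  0.34837751 -0.13382462]
top [[-0.013, -1.0, 0.002], [-0.993, 0.013, -0.114], [0.114, -0.003, -0.993]] [-0.061  0.523  0.964] [[509.4, 0.0, 287.2], [0.0, 509.4, 201.2], [0.0, 0.0, 1.0]]
wedge 0.19 [349.9, 158.9] 328 [ 0.605 -0.2    0.03 ] [[0.588, -0.219, 0.025], [0.623, -0.181, 0.034]]
mould 0.72 [206.3, 216.3] 1834 [0.492 0.08  0.107] [[0.457, 0.045, 0.033], [0.532, 0.12, 0.11]]
jig 0.62 [212.8, 253.6] 1435 [0.426 0.076 0.038] [[0.399, 0.024, 0.029], [0.51, 0.138, 0.063]]
jig_mouth [(np.float64(0.55), [210.9, 254.3])]
wedge_nose [(np.float64(0.96), [339.4, 194.1])]
wedge_butt [(np.float64(0.95), [338.8, 197.0])]
small_block 0.73 [318.9, 162.2] 669 [ 0.602 -0.129  0.048] [[0.581, -0.156, 0.027], [0.625, -0.1, 0.053]]
small_block 0.3 [205.3, 215.0] 1832 [0.492 0.08  0.107] [[0.455, 0.045, 0.024], [0.53, 0.119, 0.11]]
loose_lid 0.89 [351.2, 158.8] 333 [ 0.604 -0.201  0.03 ] [[0.586, -0.219, 0.026], [0.622, -0.182, 0.034]]
loose_lid 0.32 [280.8, 113.6] 2261 [ 0.
[... 180 characters left out ...]
.0, 278.2], [0.0, 468.5, 211.0], [0.0, 0.0, 1.0]]
wedge 0.92 [285.2, 193.4] 826 [ 0.528 -0.162  0.05 ] [[0.494, -0.22, 0.027], [0.563, -0.104, 0.056]]
mould 0.58 [229.5, 258.5] 2075 [0.479 0.097 0.105] [[0.455, 0.049, 0.035], [0.525, 0.122, 0.111]]
jig 0.93 [256.3, 282.8] 1814 [0.429 0.095 0.041] [[0.398, 0.027, 0.027], [0.512, 0.142, 0.064]]
jig_mouth [(np.float64(0.83), [254.5, 286.4]), (np.float64(0.24), [295.5, 290.0])]
wedge_nose [(np.float64(0.67), [286.4, 194.6]), (np.float64(0.21), [227.6, 258.3])]
wedge_butt [(np.float64(0.75), [283.8, 194.8]), (np.float64(0.4), [229.2, 258.4])]
loose_lid 0.66 [266.4, 177.4] 197 [ 0.603 -0.196  0.031] [[0.586, -0.218, 0.022], [0.629, -0.181, 0.035]]
```

```bash
python3 - <<'E'
import cv2
a=cv2.imread("pics/top0.png")[130:330,140:400]; cv2.imwrite("pics/tc.png",cv2.resize(a,None,fx=3,fy=3,interpolation=cv2.INTER_CUBIC))
a=cv2.imread("pics/scene0.png")[130:340,170:400]; cv2.imwrite("pics/sc.png",cv2.resize(a,None,fx=2.8,fy=2.8,interpolation=cv2.INTER_CUBIC))
E
```

```text
(no output)
```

View pics/tc.png

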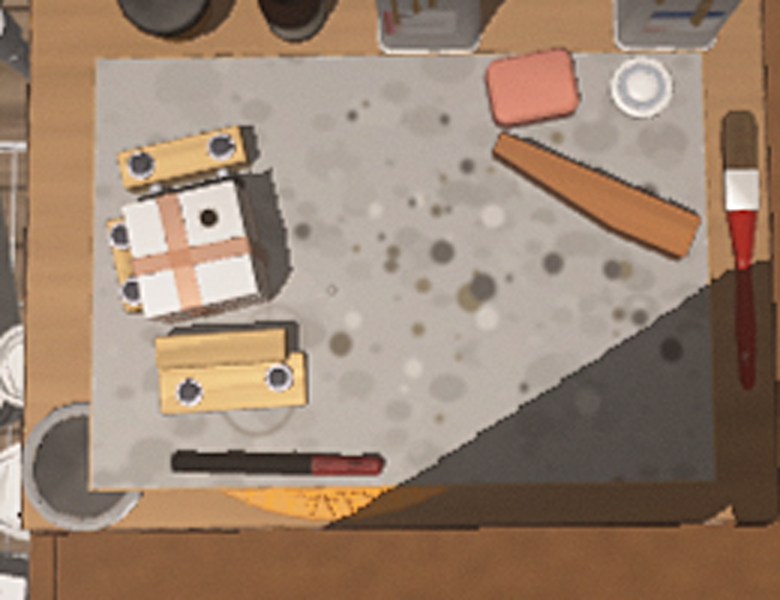

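View pics/sc.png

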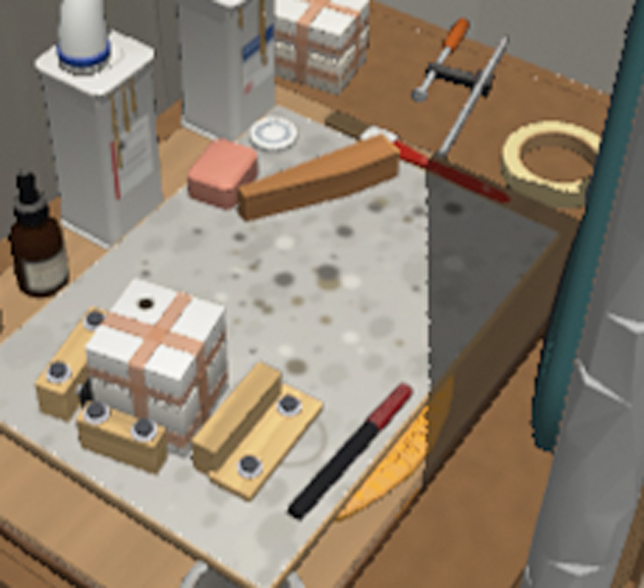

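The top crop (3x) shows the wedge nose at (500,145) and its butt at (690,235). The cheek is at (230,350) with its mouth end at the right (295,345), and the mould is at (195,250). The slot therefore runs toward world +y, and no bystander blocks the way.

Next I'll move above the wedge and the mouth for close wrist views, and fit the depth clouds at the same time.

```bash
cat >> h.py <<'E'
def rect(P,zlo,zhi,x0,x1,y0,y1):
    m=(P[:,2]>zlo)&(P[:,2]<zhi)&(P[:,0]>x0)&(P[:,0]<x1)&(P[:,1]>y0)&(P[:,1]<y1)
    Q=P[m]; r=cv2.minAreaRect((Q[:,:2]*1000).astype(np.float32)); return len(Q),np.round(np.median(Q[:,2]),4),np.round(cv2.boxPoints(r)).tolist(),round(r[2],1)
from scipy.spatial.transform import Rotation as Ro
def ori(ydir, flip=False):   # tool down, tool x = jaw direction perpendicular to ydir (world 2D)
    x=np.array([ydir[1],-ydir[0],0.])/np.hypot(*ydir); x=-x if flip else x
    z=np.array([0,0,-1.]); return Ro.from_matrix(np.c_[x,np.cross(z,x),z]).as_quat()
E
python3 - <<'E'
from h import *
for n in("top","scene"):
    c=np.load(n+"0.npz"); P=cloud(c)
    print(n,"wedge",rect(P,.044,.06,.44,.58,-.26,-.07))
    print(n,"cheek",rect(P,.05,.062,.39,.455,.0,.16))
    print(n,"foot",rect(P,.027,.038,.38,.455,.0,.16))
    print(n,"mould",rect(P,.1,.12,.43,.56,.0,.16))
    print(n,"fence",rect(P,.03,.09,.535,.58,.0,.16))
for d in [(.42,.91)]:
  for f in(0,1):
    print(f,inverse_kinematics([.5,-.2,.25],ori(d,f)),inverse_kinematics([.44,.0,.25],ori((-.17,.98),f)))
E
```

```text
top wedge (944, np.float64(0.0517), [[487.0, -220.0], [515.0, -235.0], [580.0, -110.0], [552.0, -96.0]], 62.6)
top cheek (465, np.float64(0.0559), [[423.0, 31.0], [452.0, 31.0], [454.0, 112.0], [426.0, 113.0]], 88.3)
top foot (725, np.float64(0.032), [[378.0, 155.0], [394.0, 17.0], [463.0, 25.0], [448.0, 163.0]], 6.6)
top mould (1505, np.float64(0.1072), [[452.0, 111.0], [468.0, 41.0], [537.0, 57.0], [521.0, 127.0]], 13.1)
top fence (677, np.float64(0.0558), [[525.0, 131.0], [542.0, 53.0], [579.0, 61.0], [562.0, 139.0]], 12.5)
scene wedge (566, np.float64(0.0531), [[486.0, -220.0], [514.0, -234.0], [579.0, -110.0], [551.0, -96.0]], 62.4)
scene cheek (424, np.float64(0.0574), [[425.0, 32.0], [455.0, 32.0], [455.0, 114.0], [425.0, 114.0]], 89.9)
scene foot (715, np.float64(0.0336), [[378.0, 10.0], [447.0, 4.0], [459.0, 153.0], [390.0, 159.0]], 85.4)
scene mould (1186, np.float64(0.1087), [[451.0, 112.0], [468.0, 39.0], [538.0, 55.0], [521.0, 128.0]], 13.0)
scene fence (456, np.float64(0.057), [[536.0, 135.0], [553.0, 56.0], [579.0, 61.0], [562.0, 140.0]], 12.0)
0 [-5.08802129e-01  2.45534767e-01  1.60596000e+00 -4.44089210e-16
  1.29009788e+00 -7.63943537e-02] [-1.57238029e-01  9.60815495e-02  1.79614294e+00 -4.44089210e-16
  1.24936817e+00 -3.28998180e-01]
1 None [-1.57238029e-01  9.60815495e-02  1.79614294e+00 -4.44089210e-16
  1.24936817e+00  2.81259447e+00]
```

```bash
python3 - <<'E'
from h import *
o=ori((.4636,.886)); 
d=np.array([.4636,.886]); g=np.array([.5335,-.165])-.045*d
move_ptp([g[0],g[1],.2],o); c=capture("wrist"); np.savez("w1.npz",**{k:np.array(v) for k,v in c.items()})
j=np.array([-np.sin(.2),np.cos(.2)])
p=np.array([.462,.03])-.09*j
move_ptp([*p,.27],ori(j)); c2=capture("wrist"); np.savez("w2.npz",**{k:np.array(v) for k,v in c2.items()})
cv2.imwrite("pics/w2.png",c2["image"]); cv2.imwrite("pics/w1.png",c["image"])
print(current_clock(),c2["intrinsics"],np.array(c2["R"]).round(3).tolist(),np.array(c2["t"]).round(3))
# rectified top-down ortho at plane z: 0.4 mm/px
def ortho(c,z,x0,x1,y0,y1,s=.0004):
    xs=np.arange(x1,x0,-s); ys=np.arange(y1,y0,-s); Y,X=np.meshgrid(ys,xs)
    p=np.stack([X,Y,np.full_like(X,z)],-1)@np.array(c["R"]).T+np.array(c["t"])
    r=np.hypot(p[...,0],p[...,1]); th=np.arctan2(r,p[...,2]); K=np.array(c["intrinsics"])
    u=K[0,0]*th*p[...,0]/r+K[0,2]; v=K[1,1]*th*p[...,1]/r+K[1,2]
    return cv2.remap(np.ascontiguousarray(c["image"]),u.astype(np.float32),v.astype(np.float32),cv2.INTER_LINEAR)
a=ortho(c2,.0555,.40,.56,.0,.14); b=ortho(c,.0515,.46,.60,-.26,-.08)
H=max(a.shape[0],b.shape[0]); im=np.zeros((H,a.shape[1]+b.shape[1]+5,3),np.uint8); im[:a.shape[0],:a.shape[1]]=a; im[:b.shape[0],a.shape[1]+5:]=b
cv2.imwrite("pics/or.png",im); print(a.shape,b.shape)
E
```

```text
3.3917 [[325.1922621    0.         284.5490418 ]
 [  0.         325.1922621  211.30193578]
 [  0.           0.           1.        ]] [[0.981, 0.195, 0.001], [0.187, -0.941, 0.282], [0.056, -0.276, -0.959]] [-0.461 -0.194  0.392]
(401, 350, 3) (350, 450, 3)
```

View pics/or.png

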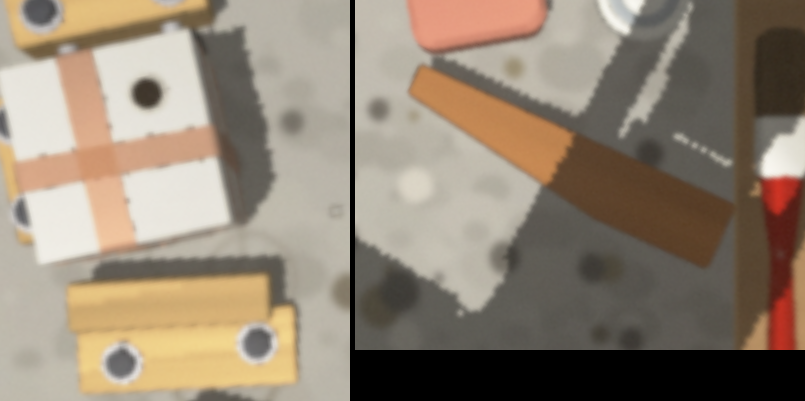

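The orthophotos put the cheek inner edge at (268,274)-(68,287), which gives a jig yaw of about 12.7° and a mouth near (0.460, 0.034). The wedge straight face runs (735,205)-(421,66), so its yaw is about 65.7°. Next I'll grasp the wedge and bring it in front of the mouth.

```bash
cat >> h.py <<'E'
J=np.array([-.22,.9755]); JX=np.array([.9755,.22]); M=np.array([.4603,.034]); OJ=ori(J)
def jig(x,y,z): q=M+JX*x+J*y; return [q[0],q[1],z]
def tojig(p): e=np.array(p[:2])-M; return e@JX,e@J
def ortho(c,z,x0,x1,y0,y1,s=.0004):
    xs=np.arange(x1,x0,-s); ys=np.arange(y1,y0,-s); Y,X=np.meshgrid(ys,xs)
    p=np.stack([X,Y,np.full_like(X,z)],-1)@np.array(c["R"]).T+np.array(c["t"])
    r=np.hypot(p[...,0],p[...,1]); th=np.arctan2(r,p[...,2]); K=np.array(c["intrinsics"])
    u=K[0,0]*th*p[...,0]/r+K[0,2]; v=K[1,1]*th*p[...,1]/r+K[1,2]
    return cv2.remap(np.ascontiguousarray(c["image"]),u.astype(np.float32),v.astype(np.float32),cv2.INTER_LINEAR)
E
python3 - <<'E'
from h import *
o=ori((.4115,.9114)); g=[.516,-.2023]
move_gripper(.056); move_ptp([*g,.12],o)
print(servo_line([*g,.0255],rate=.1,contact_N=6),current_position())
move_gripper(.0); print("gap",current_finger_gap())
servo_line([*g,.075],rate=.1)
move_ptp(jig(-.006,-.13,.075),OJ)
servo_line(jig(-.006,-.13,.0275),rate=.1)
print(current_clock(),current_force(),current_finger_gap(),current_position())
c=capture("wrist"); np.savez("w3.npz",**{k:np.array(v) for k,v in c.items()})
a=ortho(c,.0535,.40,.52,-.13,.14); cv2.imwrite("pics/or3.png",a); print(a.shape)
t=capture("top"); np.savez("t3.npz",**{k:np.array(v) for k,v in t.items()})
E
```

```text
False [ 0.51653555 -0.20251199  0.02604509]
gap 0.028955914302802508
8.3417 [-0.21036822  0.01099723 -1.01297332] 0.028922252601159656 [ 0.48338308 -0.09482467  0.02724781]
(300, 675, 3)
```

View pics/or3.png

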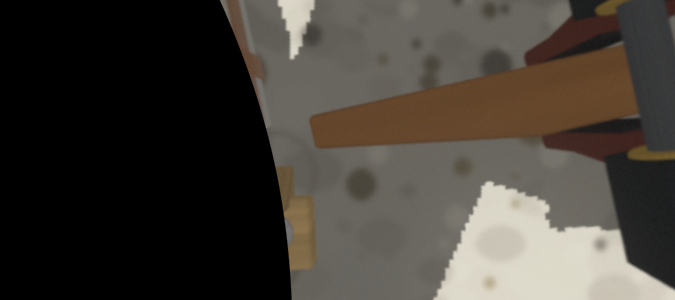

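The nose corners at (310,118) and (317,147) are where I expected them, with the nose 110 mm ahead of the TCP and the axis aligned. I'll close in to just before the mouth and look once more.

```bash
python3 - <<'E'
from h import *
print(servo_line(jig(-.006,-.1125,.0262),rate=.06,contact_N=4),tojig(current_position()),current_force())
c=capture("wrist"); a=ortho(c,.0535,.42,.50,-.03,.08,.00025); 
b=ortho(c,.0235,.42,.50,-.03,.08,.00025)
cv2.imwrite("pics/or4.png",np.vstack([a,b])[:, :]); print(a.shape)
cv2.imwrite("pics/w4.png",c["image"])
E
```

```text
False (np.float64(-0.006049505733110357), np.float64(-0.11189569480535123)) [-0.02360873  0.19802136 -0.52031007]
(321, 440, 3)
```

View pics/or4.png

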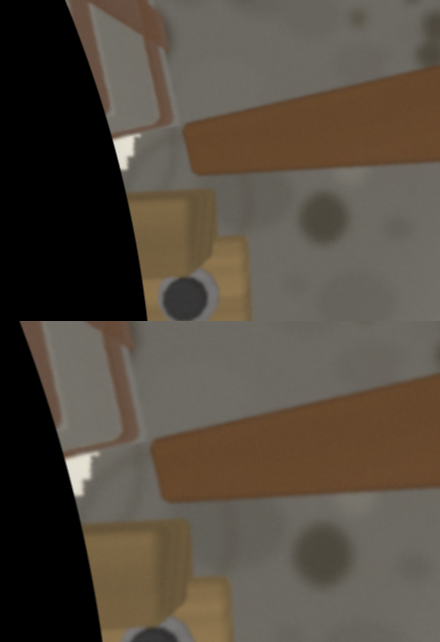

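The nose sits centred between the cheek corner (190,190) and the mould's foot edge (175,125). I'll insert, release, then push in measured strokes.

```bash
python3 - <<'E'
from h import *
print(servo_line(jig(-.006,-.0925,.0258),rate=.04,contact_N=6),tojig(current_position()),current_force())
sleep(.3); move_gripper(.056)
servo_line(jig(-.006,-.0925,.11),rate=.15)
print(current_clock())
move_gripper(0); 
move_ptp(jig(-.006,-.155,.11),OJ); 
servo_line(jig(-.006,-.155,.029),rate=.15)
c=capture("wrist"); a=ortho(c,.0535,.42,.52,-.09,.08,.0004); cv2.imwrite("pics/or5.png",cv2.resize(a,None,fx=1.5,fy=1.5))
print(current_clock(),current_position(),current_force())
E
```

```text
False (np.float64(-0.005895740454112194), np.float64(-0.09240358247310373)) [-0.83975388 -0.02775637 -1.04117452]
11.2083
13.25 [ 0.48902198 -0.1183315   0.0297016 ] [ 0.67918838  0.02960813 -0.25320964]
```

View pics/or5.png

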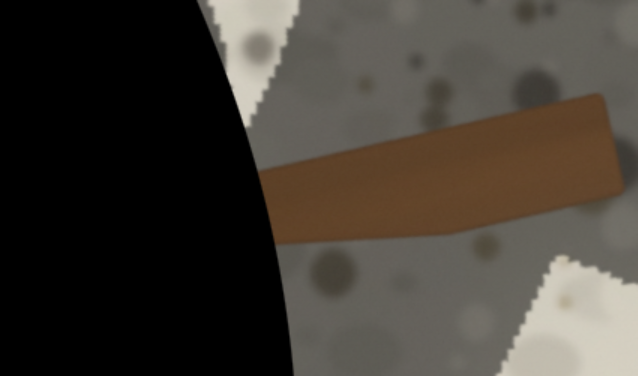

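The wedge lies straight in the slot, with its butt edge at (600-622, 95-190), about -119 mm in the jig frame. Now the push.

```bash
cat >> h.py <<'E'
def push(N,x=-.005,rate=.015,back=.006,z=.0295):
    f0=current_force(); hit=servo_line(jig(x,-.045,z),rate=rate,contact_N=N)
    f=current_force()-f0; y=tojig(current_position()); t=current_clock()
    sleep(.25); f2=current_force()-f0
    servo_line(jig(x,y[1]-back,z),rate=.04)
    print(hit,"tcp",np.round(np.array(y)*1000,2),"F@stop",np.round([f[:2]@JX,f[:2]@J,f[2]],1),"held",np.round([f2[:2]@JX,f2[:2]@J,f2[2]],1),"t",round(current_clock(),2))
E
python3 - <<'E'
from h import *
servo_line(jig(-.005,-.136,.0295),rate=.06)
push(15,rate=.018)
push(15,rate=.01)
E
```

```text
True tcp [ 3.000e-02 -7.851e+01] F@stop [ 1.1 -0.4 -0.9] held [ 0.3  0.5 -1.5] t 17.41
True tcp [ -3.6 -72.7] F@stop [-1.1  0.1  0. ] held [-0.   0.8  0.6] t 19.74
```

```bash
python3 - <<'E'
from h import *
p=current_position(); print(p,np.array(tojig(p))*1000,current_force(),current_torque(),current_finger_gap(),current_orientation(),OJ)
c=capture("wrist"); t=capture("top"); 
a=ortho(c,.0535,.40,.52,-.09,.08,.0004)
b=cv2.resize(t["image"][190:290,170:310],None,fx=3.5,fy=3.5,interpolation=cv2.INTER_CUBIC)
im=np.zeros((660,500,3),np.uint8); im[:300,:425]=a; im[305:305+350,:490]=b; cv2.imwrite("pics/p1.png",im[:600+60])
im=im[:655]; cv2.imwrite("pics/p1.png",cv2.resize(im,(458,600)))
E
```

```text
[ 0.4725367  -0.04407375  0.02938217] [ -5.23932034 -78.85302252] [0.32636499 0.67139516 0.33916614] [ 0.02662384 -0.06063493  0.01618565] 0.0003253816974088631 [0.9936949  0.11175102 0.00729767 0.00537506] [0.9938561  0.11067999 0.         0.        ]
```

View pics/p1.png

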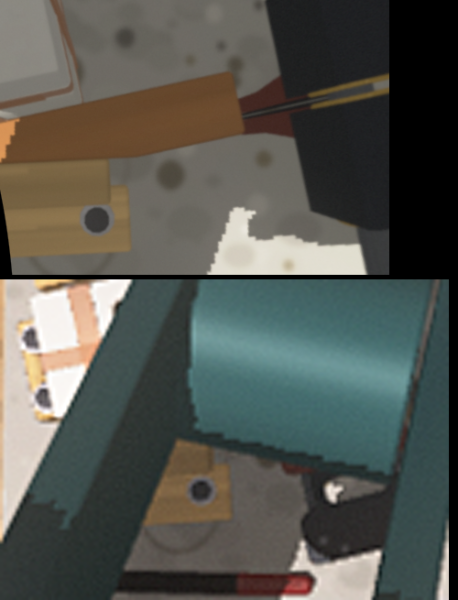

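The wedge is straight in the slot with the nose about 80 mm inside. Its butt centre is now at x ≈ +2 mm, because it shifted with the mould. The force reads near zero after each contact stop, so I'll push centred in small steps and read the force at every step.

```bash
cat >> h.py <<'E'
def steps(N,x=.0015,step=.0005,z=.0295,y1=-.06,back=.008):
    f0=current_force(); y=tojig(current_position())[1]; L=[]; 
    while y<y1:
        y+=step; s=servo_line(jig(x,y,z),rate=.02,contact_N=24)
        f=current_force()-f0; F=-(f[:2]@J); L.append((round(y*1e3,1),*np.round(np.array(tojig(current_position()))*1e3,1),round(F,1),round(f[:2]@JX,1)))
        if F>N or s: break
    print(s,[tuple(map(float,l)) for l in L[-14:]])
    yy=tojig(current_position())[1]; servo_line(jig(x,yy-back,z),rate=.06); print("t",current_clock())
E
python3 - <<'E'
from h import *
servo_line(jig(.0015,-.0765,.0295),rate=.05); steps(16)
E
```

```text
False [(-75.0, 1.5, -75.0, -0.4, 0.2), (-74.5, 1.5, -74.4, -0.2, 0.2), (-74.0, 1.5, -74.0, 0.4, -1.0), (-73.5, 1.5, -73.4, 0.1, 0.1), (-73.0, 1.5, -73.0, 0.8, -0.3), (-72.5, 1.6, -72.7, 2.5, -0.8), (-72.0, 1.5, -72.7, 5.6, -2.0), (-71.5, 1.6, -72.6, 7.3, -2.5), (-71.0, 1.6, -72.6, 10.9, -2.9), (-70.5, 1.7, -72.5, 11.3, -3.8), (-70.0, 1.7, -72.4, 13.8, -3.6), (-69.5, 1.7, -72.2, 15.8, -5.1), (-69.0, 1.8, -72.0, 15.6, -6.3), (-68.5, 1.8, -71.7, 17.9, -4.8)]
t 24.4583
```

Now the force follows cleanly. The wedge gives slightly from about 15 N up, so I'll repeat.

```bash
python3 - <<'E'
from h import *
servo_line(jig(.0015,-.0735,.0295),rate=.05); steps(18,step=.0006)
servo_line(jig(.0015,-.0730,.0295),rate=.05); steps(18,step=.0006)
E
```

```text
False [(-72.0, 1.6, -72.0, 0.2, -1.0), (-71.4, 1.6, -71.8, 3.7, -1.6), (-70.8, 1.6, -71.8, 8.2, -2.0), (-70.2, 1.6, -71.8, 10.0, -3.0), (-69.6, 1.6, -71.7, 12.9, -4.3), (-69.0, 1.7, -71.6, 16.3, -4.7), (-68.4, 1.8, -71.4, 18.1, -6.0)]
t 26.8167
False [(-71.6, 1.5, -71.6, 1.2, 0.1), (-71.0, 1.5, -71.6, 4.7, -2.2), (-70.4, 1.5, -71.6, 7.7, -1.9), (-69.8, 1.6, -71.5, 11.5, -2.1), (-69.2, 1.6, -71.5, 14.2, -4.0), (-68.6, 1.6, -71.4, 16.8, -5.2), (-68.0, 1.7, -71.2, 18.1, -6.2)]
t 29.175
```

Creep is down to about 0.2 mm per push. I'll do two more at 18.5–19 N, then withdraw and look.

```bash
python3 - <<'E'
from h import *
servo_line(jig(.0015,-.0727,.0295),rate=.05); steps(18.5,step=.0008)
servo_line(jig(.0015,-.0725,.0295),rate=.05); steps(18.5,step=.0008,back=.03)
c=capture("wrist"); a=ortho(c,.0535,.42,.52,-.06,.08,.0003); cv2.imwrite("pics/p2.png",a); print(current_clock())
E
```

```text
False [(-71.1, 1.5, -71.4, 4.2, -2.1), (-70.3, 1.5, -71.4, 8.4, -1.8), (-69.5, 1.6, -71.3, 11.9, -2.8), (-68.7, 1.6, -71.2, 15.0, -4.9), (-67.9, 1.7, -71.1, 18.8, -5.5)]
t 31.0417
False [(-70.9, 1.5, -71.2, 4.3, -0.7), (-70.1, 1.5, -71.2, 9.0, -2.4), (-69.3, 1.6, -71.1, 11.4, -3.5), (-68.5, 1.6, -71.1, 16.1, -4.7), (-67.7, 1.6, -70.9, 18.9, -5.0)]
t 33.275
33.325
```

View pics/p2.png

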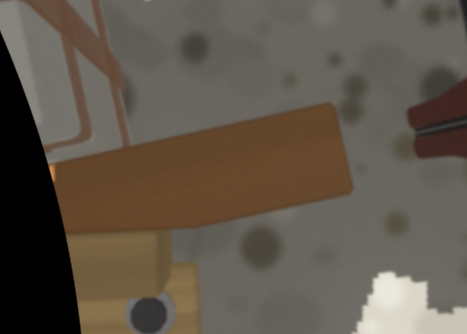

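The wedge is straight (face (50,163)-(333,103), 12°) and stays put when released. I'll do one last confirming push, then clear the arm and hand in.

```bash
python3 - <<'E'
from h import *
servo_line(jig(.0015,-.0723,.0295),rate=.08); steps(18.5,step=.0008,back=.03)
p=current_position(); servo_line([p[0],p[1],.16],rate=.2); sleep(.3)
t=capture("top"); s=silhouettes("top","wedge"); P=cloud(t)
print("mould",rect(P,.1,.12,.43,.57,.0,.16),current_force(),current_clock())
close_job()
E
```

```text
False [(-70.3, 1.4, -70.9, 4.9, -3.3), (-69.5, 1.4, -70.9, 8.1, -5.0), (-68.7, 1.4, -70.9, 13.0, -6.3), (-67.9, 1.5, -70.8, 16.9, -6.5), (-67.1, 1.5, -70.6, 19.8, -8.4)]
t 35.7917
mould (365, np.float64(0.1072), [[473.0, 113.0], [534.0, 88.0], [546.0, 118.0], [484.0, 142.0]], 68.6) [-0.33850781 -0.3113268  -0.08114511] 36.9917
the job is handed in; nothing more can be done
```

I laid the wedge flat in the slot, nose first with its straight face against the mould, and drove it in until it jammed. I handed the job in at about 37 s; the hand-in gave no verdict.

- **Driving:** The nose ended about 80 mm inside the mouth. I drove it with two contact-stopped strokes set to 15 N, then six stepped pushes with the force read at each step (18 to 20 N at the peak).
- **Jamming:** By the last pushes the wedge still crept about 0.2–0.3 mm each time, not exactly zero. It did not spring back between pushes, because each contact started where the last one ended or slightly deeper.
- **Last checks:** A close view with the fingers withdrawn showed the wedge straight, about 12° against the jig's 12.7°. After that view I gave it one more push, then lifted the arm clear, where the tool force read about 0 N.
- **Not confirmed:**
  - In the two contact-stopped strokes the force read close to zero after each stop, so their peaks are not confirmed by reading.
  - I never measured the wedge's pressure on the mould; by the given ratio of 1.2–1.8 the peak was roughly 22–36 N.
  - The final overhead depth check of the mould was no use, because the arm blocked part of the view.
  - I made no separate final check of the bystanders.

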